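# Load the slide drawer, shut it and hold a square in its corner

## Robot

A 6-joint arm with a two-finger parallel gripper is mounted at the origin on a cart in front of the work surface, level with it; the furniture and walls round the work are solid. World frame = base frame: x ahead of the robot, y to its left, z up, the work surface at z = 0. Lengths are in mm, angles in rad, forces in N, time in s.
With the tool pointing down it reaches from about 350 to 975 mm from the base axis. Payload 7.1 kg.
Tool frame: the origin (TCP) lies midway between the tips of the shut fingers; the grasp point (between the pads) lies 19 mm behind it (ctrl.grip_depth is the distance from the TCP to the grasp point, in mm); z points along the fingers, y is the line along which they close (so a half turn about z gives the same grasp; the last joint's range is limited). The gripper opens to 88 mm and grips with 3 to 60 N. Pads are 20 mm wide; open, the fingers measure 115 mm over their backs; the gripper's body (75 mm by 178 mm) begins 61 mm behind the grasp point.
Start: joints at [1.113, 0.423, 1.63, -0, 1.089, -0.019], TCP at [265.501, 565.786, 192.075] pointing down, gripper open.
Joint ranges: [-3, 3], [-0.9, 2.11], [0.09, 2.58], [-1.31, 4.45], [0.11, 2.69], [-2.54, 2.54]. Speed limits (rad/s): [2.39, 2.39, 3.01, 3.14, 3.14, 3.14].

## Interface

Orientations are given as a rotation vector (axis times angle).
In Python, from workcell import ctrl, cams gives the robot as it stands.
- The arm moves only by the tool move_arm, never from a script. Its argument "steps" is a list of rows, each a list of 3 entries, a list of its own where there are three numbers: the shift along the tool's x, y, z in units of 25 mm (1.0 is 25 mm), then the turn about the tool's z in units of 5 degrees (1.0 is 5 degrees), then the closure, from 0 (fully open) to 1 (shut). A call has 1 to 20 rows; each row shifts and turns the commanded pose from where the row before left it, along the tool's axes as they then stand; what a row does not reach is not made up. A row lasts 1/12 s, in which the tool goes at most 41.7 mm and 7.16 degrees, less where a joint would pass 70% of its speed; a pose out of reach is approached as far as the arm can. A call is refused whole if a number of a shift passes 1 or a number of a turn 1, either way. A call with a gripper value outside its range is refused whole. The fingers move at their own pace and stop on an object; the grip force is fixed at half the most. Time passes only in rows, so rows that do not move let the fingers close. It gives the time, the measured TCP pose, the force, the opening and the grip force at its end, in the units of the state.
- ctrl.get_obs(): the state, without advancing time (a new reading comes with each control period).
- cams.get_image(name): name is "scene" or "top"; returns a dict with "image" (384x512x3 uint8, red, green, blue), "camera_matrix" (3x3 intrinsics, pixels), "xyz" and "rotation" of the camera in the world. Camera axes: x right, y down, z forward; pixel columns grow to the right and rows downward; lengths in mm; the calibration is good to about 2 mm. A picture is of the moment at which its call begins. There is no depth.
- ctrl.close_job(): hands the job in; it is judged then, once.
Trained networks look in the newest picture that a camera, given by its name, has taken for a name from the list of things; names that differ only in an ending like _2 or _b are one class to them, and where a whole thing is asked for, a point or a joint stands for the part that bears it (a point fixed in the world has none). Each returns a list of dicts, best first, with "p" (0 to 1); they miss things now and then, are a little off and sometimes report something else, mostly with a low value. They report only what shows in the picture. A call takes as long as a camera call. They do not tell look-alikes from the thing itself.
- cams.boxes_of(camera, thing): "rect" ([centre column, centre row, width, height] in pixels, round what is visible of it).
- cams.cut_out(camera, thing): "pixels" (384x512 bool, what is visible of it) and "rect" ([centre column, centre row, width, height] in pixels, round what is visible of it).
The state is a dict: "t": time; "qpos": joint angles; "qvel": joint speeds; "joint_torque": joint torques, N m; "ee_pos": TCP position; "orientation": TCP orientation; "ft_force": force on the tool from outside, world axes, zero at the start; "moment": the same for the moment, N m; "width": finger opening in mm; "grasp_force": force on a finger pad.
Only numpy, scipy, OpenCV 4.12 (cv2) and the standard library are available. Lean on these libraries where they do the work, as an engineer would, in place of code of your own. Each camera call takes 0.05 s, during which the arm holds its last target. There are 200 camera calls.

## Task

Stand the carton of slides upright in the open drawer of the small drawer unit, let go of it and push the drawer fully shut. Then check that the front sits true: take the steel engineer's square by its upright, stand it on the base plate in front of the drawer and slide it into the corner until its back lies flat against the drawer front and its foot lies flat on the plate. Finish while still holding it there, pressed lightly and steadily against both faces; leave the other things alone.

Things in the scene. Friction and masses are not known exactly. Their poses are not given: they have to be found in the camera images.
- drawer_unit: Fixed grey drawer unit, 170 deep (x) x 170 wide (y) x 95 mm high (including its base plate). Origin: on the bench, under the middle of the closed drawer's front face. +x points from that face into the unit, so the drawer opens along -x; z up.
- base_plate: Fixed flat aluminium plate, 8 mm thick, 180 mm wide, under the drawer unit (same origin and axes); it sticks out 155 mm in front of the closed drawer front and its top is 8 mm above the bench. The square drags on it with friction of up to about the force that presses it down, so a backward force alone need not mean that the front is touched.
- corner (a point): Middle of the corner line where the closed drawer's front face meets the top of the base plate; axes as the drawer unit. It does not move with the drawer.
- drawer_slide (a joint): How far the drawer is open, in m: 0 fully shut (rigid stop), 0.15 fully open; starts between 0.13 and 0.15. Slides along the unit's x with about 2 N of friction and stays where left. Open-topped, inside 145 mm (x) x 144 mm (y), side walls 32 mm high; only what stands out in front of the unit's closed front face is uncovered from above.
- drawer_front (a point): Flat front panel of the drawer, 12 mm thick, 168 mm wide, moving with the drawer. This point: lower middle of its outer (front) face, at base plate height; axes as the drawer unit. The panel spans z from 2 to 80 mm above that; in the middle 50 mm of its width a finger notch lowers the top edge to 64 mm.
- drawer_floor (a point): Middle of the drawer's inner floor, 85 mm behind the front's outer face and 18 mm above the bench; moves with the drawer; axes as the drawer unit.
- slide_pack: White closed carton of microscope slides, 32 (x) x 82 (y) x 54 mm (z), 0.14 to 0.28 kg. Origin: centre of its underside. Starts upright on the bench. Standing in the drawer it clears the unit's top by 10 mm.
- square: Steel L-shaped engineer's square standing upright on its broad foot on the bench, about 0.35 kg. Origin: the heel, i.e. middle of the bottom edge of its flat back face; +x points straight out of the back, z up. Foot: x = -100 to 0 mm, 30 mm wide (y), 12 mm high. Upright: x = -38 to 0 mm, 12 mm thick (y), up to z = 112 mm.
- oil_bottle: Bystander: small brown bottle with black cap, 32 mm across, 73 mm high; origin under its centre.
- petri: Bystander: closed petri dish, 70 mm across, 15 mm high; origin under its centre.
- sample_cup_0: Bystander: sample cup with red lid, 66 mm across, 66 mm high; origin under its centre.
There are look-alikes about, which are no part of the job. What is shaped like the slide_pack but blue or orange is not meant.

How it is judged:
By the outcome, as a careful person would: the job done as asked, in the order asked, and still so for the second after the job is handed in, while the arm keeps its last pose, push and grip.
It also fails if it takes over 72 s, if anything falls off the work surface, if the arm or the gripper's body presses on something with over 40 N, if the wrist force passes 120 N, or if a joint passes its speed limit or range.

## Working session

There is one attempt and no reset: what is moved stays moved. The work goes in short steps, Python scripts to look and compute and a tool call to move; the robot and the scene stay as the last step left them, time stands still between calls to the robot, and variables do not carry over. Pictures are saved under pics/ and viewed, at most 10 in all, crops included, and the job is handed in when it is done.

Besides the shell and the picture viewer there is one more tool, called after "Emit:" in YAML: its name, and indented under it one key for each argument. move_arm: Moves the arm, as the interface text tells. Its arguments: {"type":"object","properties":{"steps":{"type":"array"}},"required":["steps"]}

```bash
mkdir -p pics; ls; python3 - <<'E'
from workcell import ctrl,cams
import cv2,numpy as np
o=ctrl.get_obs();print(o)
for n in("scene","top"):
    d=cams.get_image(n);cv2.imwrite(f"pics/{n}0.png",d["image"][:,:,::-1])
    print(n,d["camera_matrix"],d["xyz"],d["rotation"])
    for t in("drawer_unit","base_plate","drawer_front","slide_pack","square","oil_bottle","petri","sample_cup_0"):
        print(t,[(round(b["p"],2),np.round(b["rect"]).tolist()) for b in cams.boxes_of(n,t)][:4])
E
```

```text
pics
{'t': 0.0, 'qpos': array([ 1.11298830e+00,  4.23804867e-01,  1.63068624e+00, -7.21701903e-06,
        1.08859447e+00, -1.89995848e-02]), 'qvel': array([0.0005328 , 0.00176674, 0.00051543, 0.00050556, 0.00035929,
       0.00115372]), 'joint_torque': array([-1.73553963e-03, -5.44625509e+01, -2.73664248e+01,  6.42806897e-02,
        2.26630789e-02, -1.41022260e-04]), 'ee_pos': array([265.25224861, 565.26011631, 191.32566862]), 'orientation': array([-6.83681177e-01, -3.06594247e+00,  2.28086650e-03]), 'ft_force': array([-0.93355444,  0.01825503,  0.99227074]), 'moment': array([-0.02386474,  0.01227507, -0.0428961 ]), 'grasp_force': 0.0, 'width': 87.73643166286325}
scene [[419.09757802   0.         245.7363819 ]
 [  0.         419.09757802 192.61174073]
 [  0.           0.           1.        ]] [ -73.54549167 -843.73216852  638.39980986] [-1.99792875  0.60669749 -0.38322205]
drawer_unit [(0.87, [261.0, 177.0, 113.0, 72.0])]
base_plate [(0.8, [257.0, 193.0, 110.0, 44.0])]
drawer_front [(0.77, [239.0, 192.0, 70.0, 42.0])]
slide_pack [(0.98, [313.0, 256.0, 38.0, 40.0]), (0.56, [274.0, 
[... 207 characters left out ...]
19, [240.0, 190.0, 75.0, 44.0])]
top [[442.44621126   0.         254.24129548]
 [  0.         442.44621126 190.54693343]
 [  0.           0.           1.        ]] [ 323.69115312   64.76273012 1182.11042075] [-2.09698328  2.15131588 -0.2109324 ]
drawer_unit [(0.68, [232.0, 152.0, 81.0, 132.0]), (0.37, [234.0, 189.0, 76.0, 66.0])]
base_plate [(0.87, [236.0, 188.0, 77.0, 69.0])]
drawer_front [(0.86, [238.0, 185.0, 69.0, 70.0])]
slide_pack [(0.72, [338.0, 226.0, 39.0, 21.0]), (0.6, [306.0, 193.0, 28.0, 27.0])]
square [(0.56, [131.0, 235.0, 31.0, 44.0]), (0.42, [230.0, 152.0, 82.0, 127.0])]
oil_bottle [(0.45, [323.0, 140.0, 14.0, 21.0])]
petri [(0.78, [264.0, 266.0, 25.0, 26.0])]
sample_cup_0 []
```

```bash
cd pics; python3 - <<'E'
import cv2
a=cv2.imread("scene0.png")[120:300,120:390];b=cv2.imread("top0.png")[70:310,90:390]
cv2.imwrite("c_s.png",cv2.resize(a,(780,520),interpolation=2));cv2.imwrite("c_t.png",cv2.resize(b,(750,600),interpolation=2))
E
```

```text
(no output)
```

View pics/c_s.png

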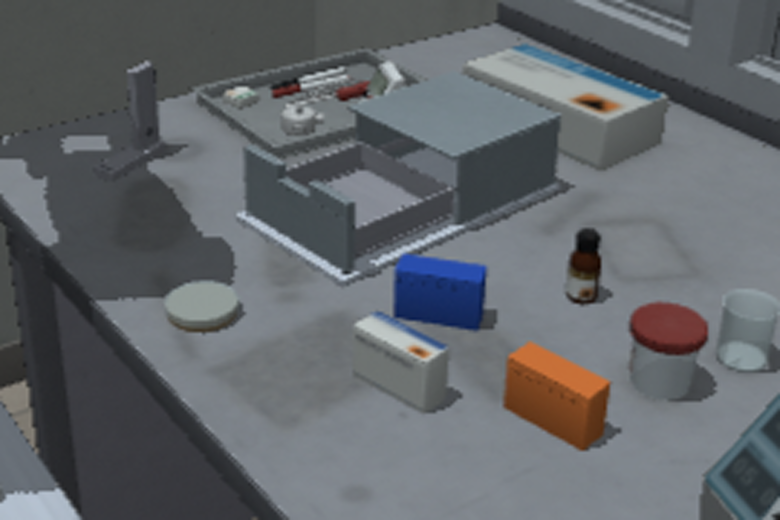

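View pics/c_t.png

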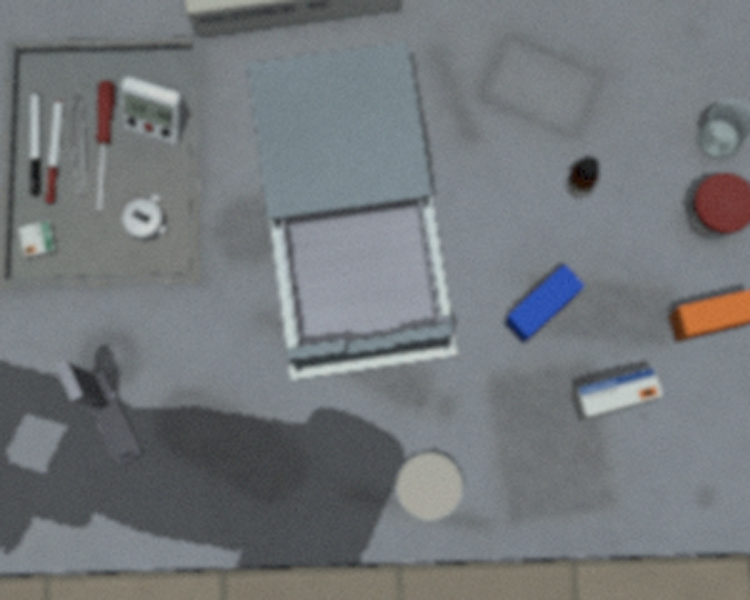

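```bash
cat > h.py <<'E'
import numpy as np,cv2
from scipy.optimize import minimize,least_squares
from scipy.spatial.transform import Rotation as R
from workcell import ctrl,cams
def cam(n):
    d=cams.get_image(n);r=np.array(d["rotation"]);
    d["R"]=R.from_rotvec(r).as_matrix() if r.shape==(3,) else r
    return d
def proj(d,P):
    q=(np.asarray(P,float)-d["xyz"])@d["R"]@np.array(d["camera_matrix"]).T
    return q[:,:2]/q[:,2:]
def box(x0,x1,y0,y1,z0,z1): return np.array([[x,y,z] for x in(x0,x1) for y in(y0,y1) for z in(z0,z1)],float)
def place(B,p,z=0):
    c,s=np.cos(p[2]),np.sin(p[2]);return B@np.array([[c,s,0],[-s,c,0],[0,0,1]])+[p[0],p[1],z]
PACK=[box(-16,16,-41,41,0,54)]
SQ=[box(-100,0,-15,15,0,12),box(-38,0,-6,6,0,112)]
def ras(d,boxes,p,z=0,s=4):
    m=np.zeros((384*s,512*s),np.uint8)
    for B in boxes:
        h=cv2.convexHull(((proj(d,place(B,p,z))+.5)*s).astype(np.int32));cv2.fillConvexPoly(m,h,1)
    return cv2.resize(m.astype(np.float32),(512,384),interpolation=cv2.INTER_AREA)
def fit(ds,masks,boxes,p0,z=0):
    def c(p):
        p=[p[0],p[1],p[2]/100];t=0
        for d,m in zip(ds,masks):
            r=ras(d,boxes,p,z);t+=1-np.minimum(r,m).sum()/np.maximum(r,m).sum()
        return t
    b=min((minimize(c,[p0[0],p0[1],100*a],method="Nelder-Mead",options=dict(initial_simplex=np.array([[p0[0],p0[1],100*a],[p0[0]+15,p0[1],100*a],[p0[0],p0[1]+15,100*a],[p0[0],p0[1],100*a+20]]),maxiter=150)) for a in p0[2]),key=lambda r:r.fun)
    return b.x[0],b.x[1],b.x[2]/100,b.fun
def back(d,uv,z):
    k=np.array(d["camera_matrix"]);v=d["R"]@np.linalg.solve(k,[uv[0],uv[1],1]);return d["xyz"]+v*(z-d["xyz"][2])/v[2]
E
python3 - <<'E'
from h import *
D={n:cam(n) for n in("scene","top")}
t,s=D["top"],D["scene"]
T=lambda a:(np.array(a)/2.5)+[90,70]; S=lambda a:(np.array(a)/(780/270))+[120,120]
roof=np.array([[170,85,95],[170,-85,95],[0,-85,95],[0,85,95]],float);pl=np.array([[-155,90,8],[-155,-90,8]],float)
Pt=np.vstack([roof,pl]);ut=T([(248,63),(410,43),(433,195),(272,220),(293,378),(457,352)])
Ps=np.array([[0,85,95],[0,-85,95],[170,-85,95],[-155,90,8],[-155,-90,8]],float);us=S([(356,112),(458,155),(560,117),(240,215),(345,279)])
f=lambda p:np.r_[(proj(t,place(Pt,p))-ut).ravel(),(proj(s,place(Ps,p))-us).ravel()]
r=least_squares(f,[400,80,0.1]);print("unit",r.x,np.round(r.fun.reshape(-1,2),1).tolist())
for a in ut: print(back(t,a,8).round())
for th,bx,uvs,angs in(("slide_pack",PACK,None,[0.1,0.4]),("square",SQ,None,np.arange(0,6.28,.78))):
    M=[]
    for n in D:
        c=cams.cut_out(n,th);print(n,th,[(round(q["p"],2),np.round(q["rect"]),q["pixels"].sum()) for q in c][:3])
        M.append(c[0]["pixels"].astype(np.float32));cv2.imwrite(f"pics/m_{n}_{th}.png",M[-1]*255)
    x=np.argwhere(M[1]).mean(0)[::-1];p=back(t,x,30)
    print(p,fit(list(D.values()),M,bx,(p[0],p[1],angs)))
    for i in (0,1): print([(round(float(v),3)) for v in fit([list(D.values())[i]],[M[i]],bx,(p[0],p[1],angs))])
E
```

```text
unit [6.35048640e+02 1.10574760e+02 1.24877679e-01] [[0.5, -0.7], [0.1, -1.7], [0.9, -0.8], [-0.8, -1.2], [0.2, 0.2], [1.2, 0.5], [-2.9, -2.0], [-0.9, 0.8], [1.0, -0.8], [-1.5, 0.0], [-0.4, 1.1]]
[829. 230.   8.]
[848.  46.   8.]
[669.  26.   8.]
[645. 203.   8.]
[470. 181.   8.]
[494.   5.   8.]
scene slide_pack [(0.94, array([272., 221.,  32.,  24.]), np.int64(680)), (0.88, array([258., 247.,  28.,  38.]), np.int64(832)), (0.57, array([313., 257.,  36.,  36.]), np.int64(863))]
top slide_pack [(0.88, array([373., 198.,  40.,  22.]), np.int64(486)), (0.86, array([307., 193.,  32.,  29.]), np.int64(436)), (0.64, array([338., 226.,  36.,  20.]), np.int64(422))]
[ 524.05462405 -267.43735546   30.        ] (np.float64(524.2892100322947), np.float64(-267.10820767873383), np.float64(0.21591770083161863), np.float64(1.071993350982666))
[524.055, -267.437, 0.1, 1.0]
[524.289, -267.108, 0.216, 0.072]
scene square [(0.73, array([165., 163.,  22.,  41.]), np.int64(398))]
top square [(0.56, array([130., 234.,  34.,  46.]), np.int64(629))]
[441.0526307  377.66802465  30.        ] (np.float64(478.9411859035586), np.float64(398.29155097167614), np.float64(0.4717984770243875), np.float64(0.22058188915252686))
[482.032, 407.38, 6.803, 0.139]
[478.913, 397.03, 0.457, 0.053][ WARN:0@3.109] global loadsave.cpp:1063 imwrite_ Unsupported depth image for selected encoder is fallbacked to CV_8U.
```

```bash
python3 - <<'E'
from h import *
D={n:cam(n) for n in("scene","top")};ds=list(D.values());t,s=D["top"],D["scene"]
M=[]
for n,c in(("scene",(258,247)),("top",(338,226))):
    q=min(cams.cut_out(n,"slide_pack"),key=lambda q:np.hypot(*(np.array(q["rect"][:2])-c)));print(q["rect"]);M.append(q["pixels"].astype(np.float32))
p=back(t,(338,226),30);print(p)
pk=fit(ds,M,PACK,(p[0],p[1],[.1,.3]));print("pack",pk,fit(ds[1:],M[1:],PACK,(p[0],p[1],[.2])))
# drawer front: top crop panel edge
unit=(635,110.6,.125);sq=(479,397.5,.46)
UN=[box(0,170,-85,85,8,95),box(-155,170,-90,90,0,8)]
for n,d in D.items():
    im=cv2.resize(d["image"][:,:,::-1],None,fx=5,fy=5,interpolation=2)
    def dr(B,p,c):
        h=proj(d,place(B,p))
        for i in range(8):
            for j in(1,2,4):
                if not i&j: cv2.line(im,*[tuple(int(v) for v in (h[k]+.5)*5) for k in(i,i|j)],c,1)
    for B in UN: dr(B,unit,(0,255,255))
    dr(box(-140,-128,-84,84,10,88),unit,(0,0,255))
    for B in SQ: dr(B,sq,(0,255,0))
    dr(PACK[0],pk,(0,0,255))
    if n=="top": a=im[85*5:260*5,110*5:365*5]
    else: a=im[130*5:270*5,145*5:330*5]
    f=min(800/a.shape[1],600/a.shape[0]);cv2.imwrite(f"pics/o_{n}.png",cv2.resize(a,None,fx=f,fy=f,interpolation=cv2.INTER_AREA));print(a.shape,f)
E
```

```text
[255.6, 245.2, 27.5, 32.7]
[337.6, 226.4, 33.7, 16.0]
[ 446.42484284 -162.70654051   30.        ]
pack (np.float64(443.37764080017007), np.float64(-156.69040155259725), np.float64(0.2213819321767388), np.float64(0.2852250933647156)) (np.float64(442.53398474803225), np.float64(-158.570938983725), np.float64(0.27520736882716057), np.float64(0.15758860111236572))
(700, 925, 3) 0.8571428571428571
(875, 1275, 3) 0.6274509803921569
```

View pics/o_top.png

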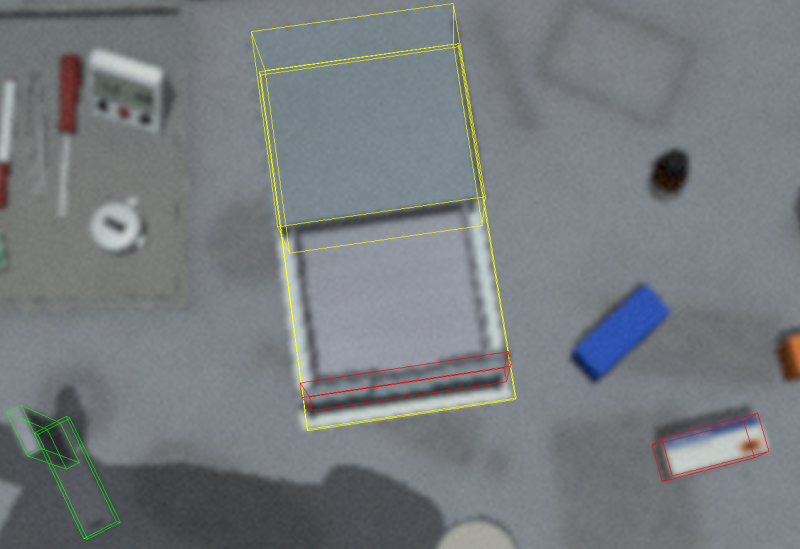

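View pics/o_scene.png

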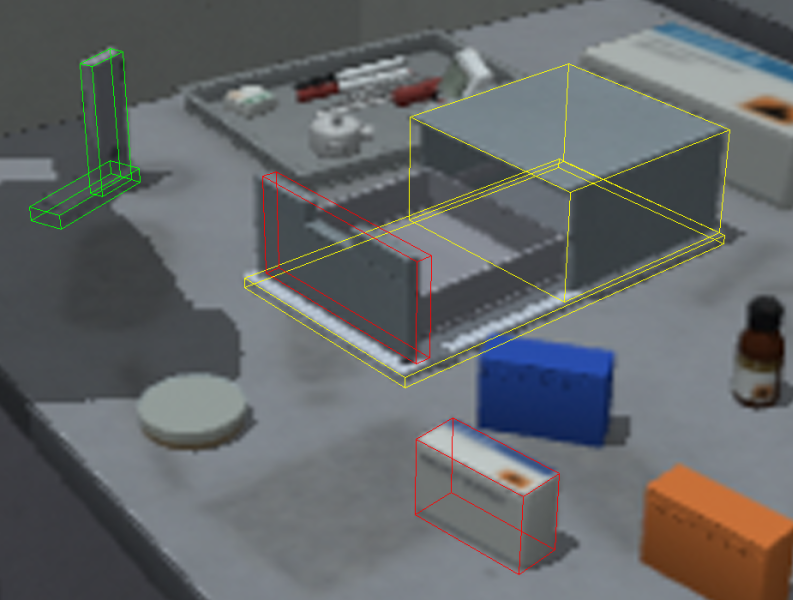

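The unit fits at (635, 111, yaw 0.125), the drawer is about 140 mm open, the white carton is at (443, −157) and the square's heel at (479, 397); the overlays agree with the pictures in both cameras. Next I turn the tool for the carton.

Emit:
move_arm:
  steps:
    - [[0,0,0],1,0]
    - [[0,0,0],1,0]
    - [[0,0,0],1,0]
    - [[0,0,0],1,0]
    - [[0,0,0],1,0]
    - [[0,0,0],1,0]
    - [[0,0,0],1,0]
    - [[0,0,0],1,0]
    - [[0,0,0],1,0]
    - [[0,0,0],1,0]
    - [[0,0,0],0.4,0]

```text
t: 2.32
ee_pos: [265.5, 565.8, 192.1]
orientation: [1.964, 2.452, 0.0]
ft_force: [0.7, 0.1, 0.2]
width: 87.4
grasp_force: 0.0
```

```bash
cat >> h.py <<'E'
U=np.array([635,110.6]);UY=.125
def upt(x,y):
    c,s=np.cos(UY),np.sin(UY);return U+[c*x-s*y,s*x+c*y]
def go(x,y,z,yaw):
    o=ctrl.get_obs();M=R.from_rotvec(o["orientation"]).as_matrix();cy=np.arctan2(M[1,1],M[0,1])
    tn=(cy-yaw+np.pi/2)%np.pi-np.pi/2
    F=(R.from_rotvec([0,0,-tn])).as_matrix()@M
    print("t",round(o["t"],2),"pos",o["ee_pos"].round(1),"yawY",round(cy,3),"q6",o["qpos"][5].round(2),"w",o["width"].round(1),"F",o["ft_force"].round(1),"tilt",M[:2,2].round(4))
    print(" turn",round(np.degrees(tn)/5,2),"shift(after turn)",(F.T@(np.array([x,y,z])-o["ee_pos"])/25).round(2))
E
python3 -c "
from h import *
go(443,-157,120,.235)"
```

```text
Traceback (most recent call last):
  File "h.py", line 39, in go
    print("t",round(o["t"],2),"pos",o["ee_pos"].round(1),"yawY",round(cy,3),"q6",o["qpos"][5].round(2),"w",o["width"].round(1),"F",o["ft_force"].round(1),"tilt",M[:2,2].round(4))
                                                                                                           ^^^^^^^^^^^^^^^^
AttributeError: 'float' object has no attribute 'round'
```

```bash
sed -i 's/o\["width"\].round(1)/round(float(o["width"]),1)/' h.py; python3 -c "
from h import *
go(443,-157,120,.235)"
```

```text
t 2.32 pos [265.5 565.8 192.1] yawY 0.22 q6 0.89 w 87.4 F [0.7 0.1 0.2] tilt [0. 0.]
 turn -0.17 shift(after turn) [-29.77   0.17   2.88]
```

Emit:
move_arm:
  steps:
    - [[-0.5,0,0],0,0]
    - [[-1,0,0],0,0]
    - [[-1,0,0],0,0]
    - [[-1,0,0],0,0]
    - [[-1,0,0],0,0]
    - [[-1,0,0],0,0]
    - [[-1,0,0],0,0]
    - [[-1,0,0],0,0]
    - [[-1,0,0],0,0]
    - [[-1,0,0],0,0]
    - [[-1,0,0],0,0]
    - [[-1,0,0],0,0]
    - [[-1,0,0],0,0]
    - [[-1,0,0],0,0]
    - [[-1,0,0],0,0]
    - [[-1,0,0],0,0]
    - [[-1,0,0],0,0]
    - [[-1,0,0],0,0]
    - [[-1,0,0],0,0]
    - [[-1,0,0],0,0]

```text
t: 3.98
ee_pos: [373.5, 88.8, 192.2]
orientation: [1.957, 2.458, 0.0]
ft_force: [0.8, 0.3, 0.2]
width: 87.8
grasp_force: 0.0
```

```bash
python3 -c "
from h import *
go(443,-157,120,.235)"
```

```text
t 3.98 pos [373.5  88.8 192.2] yawY 0.226 q6 -0.02 w 87.8 F [0.8 0.3 0.2] tilt [ 0.0003 -0.0001]
 turn -0.1 shift(after turn) [-10.21   0.42   2.89]
```

Emit:
move_arm:
  steps:
    - [[-1,0,0],0,0]
    - [[-1,0,0],0,0]
    - [[-1,0.2,0],0,0]
    - [[-1,0.2,0],0,0]
    - [[-1,0,0],0,0]
    - [[-1,0,0],0,0]
    - [[-1,0,0.5],0,0]
    - [[-1,0,0.5],0,0]
    - [[-1,0,1],0,0]
    - [[-0.8,0,1],0,0]
    - [[-0.4,0,0],-0.1,0]
    - [[0,0,0],0,0]

```text
t: 4.98
ee_pos: [439.4, -157.4, 115.9]
orientation: [-1.948, -2.462, 0.002]
ft_force: [0.1, 0.2, -0.0]
width: 87.7
grasp_force: 0.0
```

```bash
python3 -c "
from h import *
go(443,-157,16,.235)
d=cam('top');cv2.imwrite('pics/g.png',cv2.resize(d['image'][150:280,270:430,::-1],(800,650),interpolation=2)[:600])
"
```

```text
t 4.98 pos [ 439.4 -157.4  115.9] yawY 0.232 q6 -0.6 w 87.7 F [ 0.1  0.2 -0. ] tilt [-0.0022  0.0005]
 turn -0.03 shift(after turn) [-0.02  0.15  3.99]
```

Emit:
move_arm:
  steps:
    - [[0,0.15,0.5],0,0]
    - [[0,0,1],0,0]
    - [[0,0,1],0,0]
    - [[0,0,1],0,0]
    - [[0,0,0.5],0,0]
    - [[0,0,0],0,0.5]
    - [[0,0,0],0,0.6]
    - [[0,0,0],0,0.7]
    - [[0,0,0],0,1]
    - [[0,0,0],0,1]
    - [[0,0,0],0,1]
    - [[0,0,0],0,1]

```text
t: 6.03
ee_pos: [444.5, -155.1, 17.7]
orientation: [1.947, 2.464, 0.001]
ft_force: [-0.1, 1.0, -0.4]
width: 44.8
grasp_force: 0.0
```

```bash
python3 -c "
from h import *
go(443,-157,140,.125)"
```

```text
t 6.03 pos [ 444.5 -155.1   17.7] yawY 0.233 q6 -0.59 w 44.8 F [-0.1  1.  -0.4] tilt [ 0.0011 -0.0004]
 turn 1.24 shift(after turn) [-0.07 -0.07 -4.89]
```

Emit:
move_arm:
  steps:
    - [[0,0,0],0,1]
    - [[0,0,0],0,1]
    - [[0,0,0],0,1]
    - [[0,0,0],0,1]
    - [[0,0,0],0,1]
    - [[0,0,-0.5],0,1]
    - [[0,0,-1],0,1]
    - [[0,0,-1],0,1]
    - [[0,0,-1],0,1]
    - [[0,0,-1],0,1]
    - [[0,0,-1],0.6,1]
    - [[0,0,0],0.64,1]
    - [[0,0,0],0,1]

```text
t: 7.12
ee_pos: [444.9, -155.3, 155.8]
orientation: [2.079, 2.352, 0.002]
ft_force: [-0.8, 0.5, -1.9]
width: 30.6
grasp_force: 30.0
```

```bash
python3 -c "
from h import *
a=upt(-65,0);print(a)
go(a[0],a[1],155,.125)"
```

```text
[570.50715163 102.49614233]
t 7.12 pos [ 444.9 -155.3  155.8] yawY 0.123 q6 -0.48 w 30.6 F [-0.8  0.5 -1.9] tilt [ 0.0026 -0.001 ]
 turn -0.02 shift(after turn) [9.6  6.27 0.03]
```

Emit:
move_arm:
  steps:
    - [[0.5,0.3,0],0,1]
    - [[0.8,0.5,0],0,1]
    - [[0.8,0.5,0],0,1]
    - [[0.8,0.5,0],0,1]
    - [[0.8,0.5,0],0,1]
    - [[0.8,0.5,0],0,1]
    - [[0.8,0.5,0],0,1]
    - [[0.8,0.5,0],0,1]
    - [[0.8,0.5,0],0,1]
    - [[0.8,0.5,0],0,1]
    - [[0.8,0.5,0],0,1]
    - [[0.7,0.5,0],0,1]
    - [[0.4,0.47,0],0,1]
    - [[0,0,0],0,1]
    - [[0,0,0],0,1]

```text
t: 8.37
ee_pos: [568.8, 102.9, 153.0]
orientation: [-2.074, -2.357, 0.004]
ft_force: [0.1, -0.0, -1.4]
width: 30.4
grasp_force: 30.0
```

```bash
python3 -c "
from h import *
a=upt(-65,0)
go(a[0],a[1],37,.125)
for n in('scene','top'):
    d=cam(n);im=d['image'][:,:,::-1]
    cv2.imwrite(f'pics/p_{n}.png',im)
a=cv2.resize(cv2.imread('pics/p_scene.png')[110:240,170:320],(600,520),interpolation=2);cv2.imwrite('pics/p1.png',a)
"
```

```text
t 8.37 pos [568.8 102.9 153. ] yawY 0.127 q6 0.03 w 30.4 F [ 0.1 -0.  -1.4] tilt [-0.0028 -0.0006]
 turn 0.03 shift(after turn) [-0.02  0.08  4.64]
```

View pics/p1.png

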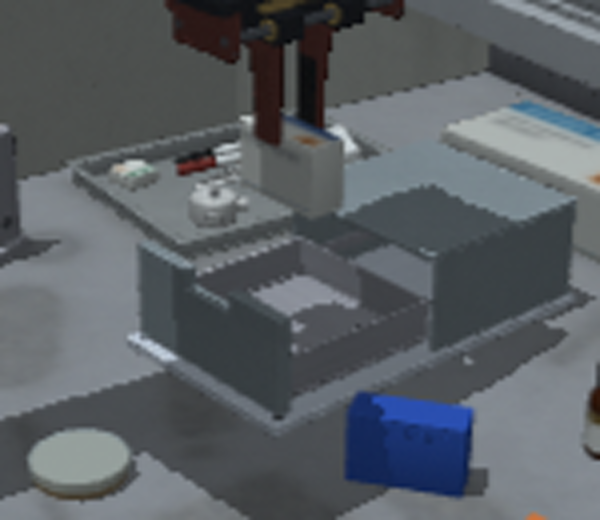

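The carton is held upright in the crop at (295,165), above the open drawer, so I lower it.

Emit:
move_arm:
  steps:
    - [[0,0,0.4],0,1]
    - [[0,0,0.6],0,1]
    - [[0,0,0.6],0,1]
    - [[0,0,0.6],0,1]
    - [[0,0,0.6],0,1]
    - [[0,0,0.6],0,1]
    - [[0,0,0.5],0,1]
    - [[0,0,0.4],0,1]
    - [[0,0,0.2],0,1]
    - [[0,0,0.06],0,1]
    - [[0,0,0],0,1]
    - [[0,0,0],0,1]

```text
t: 9.47
ee_pos: [570.3, 102.7, 41.1]
orientation: [2.078, 2.355, 0.001]
ft_force: [0.1, -0.7, -1.5]
width: 30.6
grasp_force: 30.0
```

```bash
python3 -c "
from h import *
a=upt(-65,0)
go(a[0],a[1],36,.125)"
```

```text
t 9.47 pos [570.3 102.7  41.1] yawY 0.125 q6 0.03 w 30.6 F [ 0.1 -0.7 -1.5] tilt [0.0009 0.0002]
 turn -0.0 shift(after turn) [-0.01  0.01  0.2 ]
```

Emit:
move_arm:
  steps:
    - [[0,0,0.08],0,1]
    - [[0,0,0.08],0,1]
    - [[0,0,0],0,1]
    - [[0,0,0],0,1]

```text
t: 9.8
ee_pos: [569.8, 102.7, 36.7]
orientation: [2.078, 2.356, 0.0]
ft_force: [0.6, 0.5, -1.6]
width: 30.6
grasp_force: 30.0
```

Emit:
move_arm:
  steps:
    - [[0,0,0.04],0,1]
    - [[0,0,0],0,1]
    - [[0,0,0],0,1]
    - [[0,0,0],0,1]

```text
t: 10.13
ee_pos: [569.8, 102.7, 35.6]
orientation: [-2.078, -2.356, -0.0]
ft_force: [-0.6, -0.1, -1.5]
width: 30.4
grasp_force: 30.0
```

Emit:
move_arm:
  steps:
    - [[0,0,0.04],0,1]
    - [[0,0,0],0,1]
    - [[0,0,0],0,1]
    - [[0,0,0],0,1]

```text
t: 10.47
ee_pos: [570.3, 102.8, 35.2]
orientation: [2.078, 2.355, 0.001]
ft_force: [-1.7, 0.1, 6.0]
width: 30.9
grasp_force: 30.0
```

Emit:
move_arm:
  steps:
    - [[0,0,0.04],0,1]
    - [[0,0,0],0,1]
    - [[0,0,0],0,1]
    - [[0,0,0],0,1]

```text
t: 10.8
ee_pos: [571.3, 102.9, 35.1]
orientation: [2.077, 2.354, 0.004]
ft_force: [-2.1, 0.1, 11.9]
width: 31.0
grasp_force: 30.0
```

Emit:
move_arm:
  steps:
    - [[0,0,0],0,0.5]
    - [[0,0,0],0,0.4]
    - [[0,0,0],0,0.35]
    - [[0,0,0],0,0.35]
    - [[0,0,0],0,0.35]
    - [[0,0,0],0,0.35]
    - [[0,0,-0.3],0,0.35]
    - [[0,0,-0.6],0,0.35]
    - [[0,0,-1],0,0.35]
    - [[0,0,-1],0,0.35]
    - [[0,0,-1],0,0.35]
    - [[0,0,-0.6],0,0.35]
    - [[0,0,0],0,0.35]

```text
t: 11.88
ee_pos: [572.2, 103.1, 150.1]
orientation: [2.076, 2.353, 0.008]
ft_force: [0.7, 0.2, -0.2]
width: 57.4
grasp_force: 0.0
```

```bash
python3 -c "
from h import *
a=upt(-185,0)
go(a[0],a[1],45,.125)
d=cam('scene');cv2.imwrite('pics/p2.png',cv2.resize(d['image'][110:240,170:320,::-1],(600,520),interpolation=2))
"
```

```text
t 11.88 pos [572.2 103.1 150.1] yawY 0.125 q6 0.03 w 57.4 F [ 0.7  0.2 -0.2] tilt [0.0066 0.0011]
 turn -0.0 shift(after turn) [-0.02 -4.9   4.17]
```

View pics/p2.png

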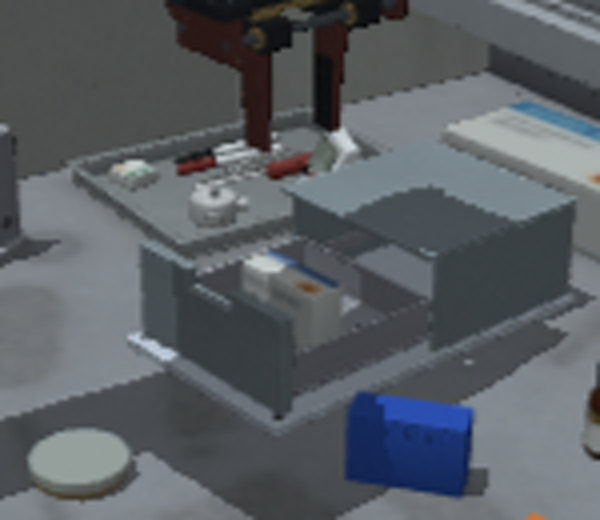

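The carton stands upright in the drawer (crop 290,295). Next the fingers go down in front of the panel.

Emit:
move_arm:
  steps:
    - [[0,-0.5,0],0,1]
    - [[0,-1,0],0,1]
    - [[0,-1,0],0,1]
    - [[0,-1,0],0,1]
    - [[0,-0.9,0],0,1]
    - [[0,-0.5,0],0,1]
    - [[0,0,0.6],0,1]
    - [[0,0,1],0,1]
    - [[0,0,1],0,1]
    - [[0,0,1],0,1]
    - [[0,0,0.6],0,1]
    - [[0,0,0],0,1]
    - [[0,0,0],0,1]

```text
t: 13.02
ee_pos: [446.7, 87.1, 39.8]
orientation: [-2.077, -2.354, 0.005]
ft_force: [-0.2, 0.4, 0.3]
width: 0.6
grasp_force: 0.0
```

```bash
python3 -c "
from h import *
a=upt(-13.5,0)
go(a[0],a[1],45,.125)"
```

```text
t 13.02 pos [446.7  87.1  39.8] yawY 0.125 q6 0.04 w 0.6 F [-0.2  0.4  0.3] tilt [-0.0038 -0.0006]
 turn -0.0 shift(after turn) [-0.01  7.05 -0.23]
```

Emit:
move_arm:
  steps:
    - [[0,0.2,0],0,1]
    - [[0,0.2,0],0,1]
    - [[0,0.2,0],0,1]
    - [[0,0.2,0],0,1]
    - [[0,0.2,0],0,1]
    - [[0,0.2,0],0,1]
    - [[0,0.2,0],0,1]
    - [[0,0.2,0],0,1]
    - [[0,0.25,0],0,1]
    - [[0,0.3,0],0,1]
    - [[0,0.35,0],0,1]
    - [[0,0.35,0],0,1]
    - [[0,0.35,0],0,1]
    - [[0,0.35,0],0,1]
    - [[0,0.35,0],0,1]
    - [[0,0.35,0],0,1]
    - [[0,0.35,0],0,1]
    - [[0,0.35,0],0,1]
    - [[0,0.35,0],0,1]
    - [[0,0.35,0],0,1]

```text
t: 14.68
ee_pos: [589.3, 104.9, 41.1]
orientation: [2.078, 2.356, -0.0]
ft_force: [-2.0, -2.5, 5.4]
width: 0.4
grasp_force: 2.8
```

```bash
python3 -c "
from h import *
a=upt(-13.5,0)
go(a[0],a[1],45,.125)"
```

```text
t 14.68 pos [589.3 104.9  41.1] yawY 0.125 q6 0.03 w 0.4 F [-2.  -2.5  5.4] tilt [ 0.0001 -0.0002]
 turn -0.0 shift(after turn) [-0.    1.3  -0.16]
```

Emit:
move_arm:
  steps:
    - [[0,0.25,0],0,1]
    - [[0,0.2,0],0,1]
    - [[0,0.2,0],0,1]
    - [[0,0.15,0],0,1]
    - [[0,0.1,0],0,1]
    - [[0,0.1,0],0,1]
    - [[0,0.1,0],0,1]
    - [[0,0,0],0,1]

```text
t: 15.35
ee_pos: [616.3, 108.5, 41.2]
orientation: [2.078, 2.355, 0.001]
ft_force: [-0.5, -2.6, 2.9]
width: 0.3
grasp_force: 1.7
```

Emit:
move_arm:
  steps:
    - [[0,0.05,0],0,1]
    - [[0,0.05,0],0,1]
    - [[0,0.05,0],0,1]
    - [[0,0,0],0,1]
    - [[0,0,0],0,1]

```text
t: 15.77
ee_pos: [619.5, 108.9, 41.1]
orientation: [2.078, 2.356, 0.0]
ft_force: [-0.7, -3.5, 4.9]
width: 0.5
grasp_force: 2.2
```

Emit:
move_arm:
  steps:
    - [[0,0.05,0],0,1]
    - [[0,0.05,0],0,1]
    - [[0,0,0],0,1]
    - [[0,0,0],0,1]

```text
t: 16.1
ee_pos: [622.0, 109.2, 41.1]
orientation: [2.078, 2.356, 0.0]
ft_force: [-0.1, -3.0, 4.7]
width: 0.6
grasp_force: 2.3
```

Emit:
move_arm:
  steps:
    - [[0,0.04,0],0,1]
    - [[0,0.04,0],0,1]
    - [[0,0,0],0,1]
    - [[0,0,0],0,1]

```text
t: 16.43
ee_pos: [623.9, 109.5, 41.1]
orientation: [2.078, 2.356, 0.0]
ft_force: [-1.7, -4.6, 5.1]
width: 0.6
grasp_force: 2.5
```

Emit:
move_arm:
  steps:
    - [[0,0.04,0],0,1]
    - [[0,0.04,0],0,1]
    - [[0,0,0],0,1]
    - [[0,0,0],0,1]

```text
t: 16.77
ee_pos: [625.9, 109.7, 41.1]
orientation: [2.078, 2.356, 0.0]
ft_force: [-1.8, -4.0, 4.8]
width: 0.3
grasp_force: 2.5
```

Emit:
move_arm:
  steps:
    - [[0,0.04,0],0,1]
    - [[0,0.04,0],0,1]
    - [[0,0,0],0,1]
    - [[0,0,0],0,1]

```text
t: 17.1
ee_pos: [627.5, 109.9, 41.1]
orientation: [-2.078, -2.356, 0.001]
ft_force: [-2.5, -4.2, 5.7]
width: 0.6
grasp_force: 3.6
```

```bash
python3 -c "
from h import *
a=upt(-13.5,0)
go(a[0],a[1],45,.125)
d=cam('scene');cv2.imwrite('pics/p3.png',cv2.resize(d['image'][110:240,170:320,::-1],(690,598),interpolation=2))"
```

```text
t 17.1 pos [627.5 109.9  41.1] yawY 0.125 q6 0.03 w 0.6 F [-2.5 -4.2  5.7] tilt [-0.0006 -0.0001]
 turn -0.0 shift(after turn) [-0.01 -0.24 -0.16]
```

View pics/p3.png

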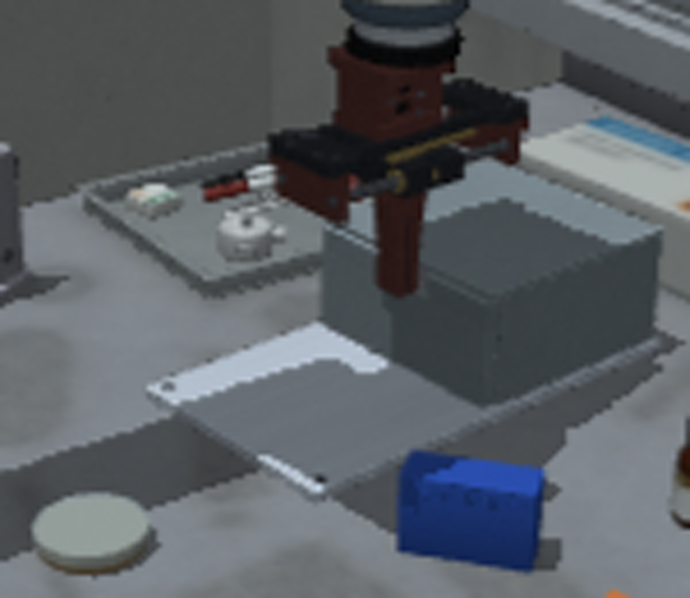

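Only the front plate and shut-looking front show; a few mm may remain. I keep pushing until the stop is felt.

Emit:
move_arm:
  steps:
    - [[0,0.06,0],0,1]
    - [[0,0.06,0],0,1]
    - [[0,0,0],0,1]
    - [[0,0,0],0,1]

```text
t: 17.48
ee_pos: [627.3, 109.9, 41.1]
orientation: [-2.075, -2.352, 0.008]
ft_force: [-12.3, -5.2, 15.1]
width: 0.5
grasp_force: 9.4
```

Emit:
move_arm:
  steps:
    - [[0,0.06,0],0,1]
    - [[0,0,0],0,1]
    - [[0,0,0],0,1]
    - [[0,0,0],0,1]

```text
t: 17.82
ee_pos: [627.1, 109.8, 41.1]
orientation: [-2.074, -2.351, 0.012]
ft_force: [-17.4, -5.6, 20.2]
width: 0.4
grasp_force: 12.6
```

Rigid stop felt (force 3→17 N with no more travel), so the drawer is shut. Retract and go to the square.

Emit:
move_arm:
  steps:
    - [[0,-0.3,0],0,1]
    - [[0,-0.6,0],0,1]
    - [[0,-1,0],0,1]
    - [[0,-1,0],0,0.6]
    - [[0,-1,-0.6],0,0]
    - [[0,-1,-1],1,0]
    - [[0,0,-1],1,0]
    - [[0,0,-1],1,0]
    - [[0,0,-1],1,0]
    - [[0,0,-1],1,0]
    - [[0,0,-0.4],1,0]
    - [[0,0,0],1,0]
    - [[0,0,0],1,0]
    - [[0,0,0],1,0]
    - [[0,0,0],1,0]
    - [[0,0,0],1,0]
    - [[0,0,0],1,0]
    - [[0,0,0],1,0]
    - [[0,0,0],1,0]

```text
t: 19.4
ee_pos: [510.5, 95.9, 190.6]
orientation: [-3.054, -0.731, 0.0]
ft_force: [0.1, -0.3, -0.2]
width: 87.7
grasp_force: 0.0
```

```bash
python3 -c "
from h import *
go(462,389,180,-1.11)
D=[cam('scene'),cam('top')];M=[]
for n in('scene','top'):
    c=cams.cut_out(n,'square');print([(round(q['p'],2),np.round(q['rect'])) for q in c])
    M.append(min(c,key=lambda q:np.hypot(*(np.array(q['rect'][:2])-((165,163) if n=='scene' else (130,234)))))['pixels'].astype(np.float32))
for k in((0,2),(0,1),(1,2)): print(fit(D[k[0]:k[1]],M[k[0]:k[1]],SQ,(479,397,[.3,.46,.6])))
cv2.imwrite('pics/p4.png',cv2.resize(D[1]['image'][90:270,100:320,::-1],(733,600),interpolation=2))
"
```

```text
t 19.4 pos [510.5  95.9 190.6] yawY -1.101 q6 1.26 w 87.7 F [ 0.1 -0.3 -0.2] tilt [-0.0003  0.001 ]
 turn 0.1 shift(after turn) [  3.47 -11.36   0.44]
[(0.57, array([163., 163.,  23.,  37.]))]
[(0.59, array([129., 237.,  32.,  44.]))]
(np.float64(478.88492529904636), np.float64(398.11901937340144), np.float64(0.46602950802933435), np.float64(0.254014790058136))
(np.float64(480.7016188521661), np.float64(406.68642014007963), np.float64(0.5301268960683077), np.float64(0.1379551887512207))
(np.float64(479.0312850113495), np.float64(397.1379509850374), np.float64(0.4562544548374802), np.float64(0.08306902647018433))
```

View pics/p4.png

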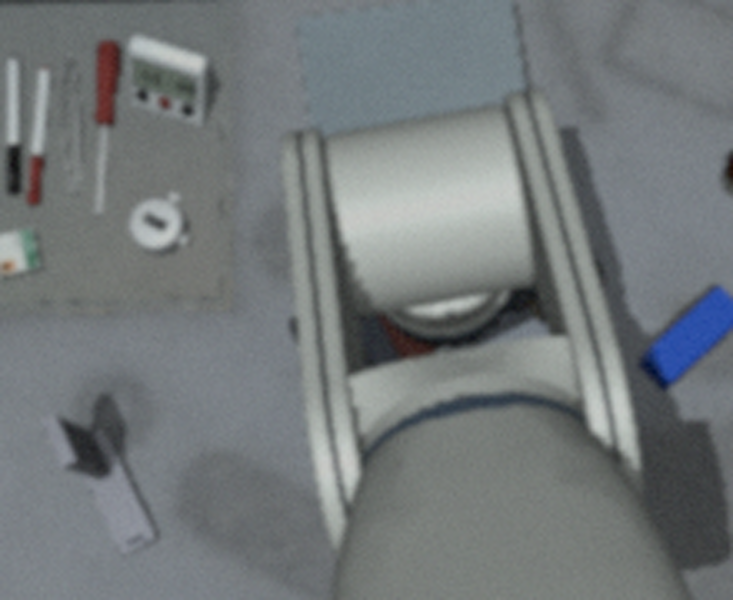

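The square now stands out of the shadow (crop: upright top at 58,440, foot tip at 140,545), and it agrees with heel (479, 397.5), yaw 0.46.

Emit:
move_arm:
  steps:
    - [[0.1,-0.4,0],0.1,0]
    - [[0.3,-0.9,0],0,0]
    - [[0.3,-1,0],0,0]
    - [[0.3,-1,0],0,0]
    - [[0.3,-1,0],0,0]
    - [[0.3,-1,0],0,0]
    - [[0.3,-1,0],0,0]
    - [[0.3,-1,0],0,0]
    - [[0.3,-1,0],0,0]
    - [[0.3,-1,0],0,0]
    - [[0.3,-1,0],0,0]
    - [[0.3,-0.7,0],0,0]
    - [[0.07,-0.36,0],0,0]
    - [[0,0,0],0,0]
    - [[0,0,0],0,0]

```text
t: 20.85
ee_pos: [460.3, 387.6, 190.7]
orientation: [3.056, 0.727, -0.001]
ft_force: [-0.4, -1.1, 0.5]
width: 87.8
grasp_force: 0.0
```

```bash
python3 -c "
from h import *
go(462,389,46,-1.11)"
```

```text
t 20.85 pos [460.3 387.6 190.7] yawY -1.104 q6 1.78 w 87.8 F [-0.4 -1.1  0.5] tilt [-0.0006 -0.0008]
 turn 0.07 shift(after turn) [ 0.09 -0.02  5.79]
```

Emit:
move_arm:
  steps:
    - [[0.09,0,0.4],0.07,0]
    - [[0,0,1],0,0]
    - [[0,0,1],0,0]
    - [[0,0,1],0,0]
    - [[0,0,1],0,0]
    - [[0,0,0.8],0,0]
    - [[0,0,0.5],0,0]
    - [[0,0,0.1],0,0.5]
    - [[0,0,0],0,0.6]
    - [[0,0,0],0,0.7]
    - [[0,0,0],0,0.75]
    - [[0,0,0],0,0.8]
    - [[0,0,0],0,0.85]
    - [[0,0,0],0,0.9]
    - [[0,0,0],0,1]
    - [[0,0,0],0,1]
    - [[0,0,0],0,1]
    - [[0,0,0],0,1]
    - [[0,0,0],0,1]
    - [[0,0,0],0,1]

```text
t: 22.52
ee_pos: [462.7, 389.0, 46.1]
orientation: [3.059, 0.715, -0.0]
ft_force: [0.5, 0.6, 0.5]
width: 12.2
grasp_force: 30.0
```

```bash
python3 -c "
from h import *
a=upt(-90,0)
go(462,389,140,-1.446)"
```

```text
t 22.52 pos [462.7 389.   46.1] yawY -1.112 q6 1.79 w 12.2 F [0.5 0.6 0.5] tilt [-0.     -0.0001]
 turn 3.83 shift(after turn) [-0.03 -0.01 -3.76]
```

Emit:
move_arm:
  steps:
    - [[0,0,-0.3],0,1]
    - [[0,0,-0.7],0,1]
    - [[0,0,-0.9],0,1]
    - [[0,0,-0.7],0.8,1]
    - [[0,0,-0.3],1,1]
    - [[0,0,0],1,1]
    - [[0,0,0],0.8,1]
    - [[0,0,0],0.23,1]
    - [[0,0,0],0,1]
    - [[0,0,0],0,1]

```text
t: 23.35
ee_pos: [462.5, 388.7, 118.4]
orientation: [3.135, 0.199, -0.001]
ft_force: [0.0, 0.3, -2.9]
width: 12.1
grasp_force: 30.0
```

```bash
python3 -c "
from h import *
a=upt(-80,0)
go(*a,100,-1.446)"
```

```text
t 23.35 pos [462.5 388.7 118.4] yawY -1.444 q6 2.12 w 12.1 F [ 0.   0.3 -2.9] tilt [-0.0006 -0.0005]
 turn 0.02 shift(after turn) [ 2.26 11.9   0.74]
```

Emit:
move_arm:
  steps:
    - [[0,0.4,0],0,1]
    - [[0.2,0.8,0],0,1]
    - [[0.2,1,0],0,1]
    - [[0.2,1,0],0,1]
    - [[0.2,1,0],0,1]
    - [[0.2,1,0],0,1]
    - [[0.2,1,0],0,1]
    - [[0.2,1,0],0,1]
    - [[0.2,1,0],0,1]
    - [[0.2,1,0],0,1]
    - [[0.2,1,0],0,1]
    - [[0.2,0.8,0],0,1]
    - [[0.06,0.6,0],0,1]
    - [[0,0.3,0],0,1]
    - [[0,0,0.4],0,1]
    - [[0,0,0.3],0,1]
    - [[0,0,0],0,1]
    - [[0,0,0],0,1]

```text
t: 24.85
ee_pos: [554.7, 101.6, 100.0]
orientation: [3.135, 0.198, -0.004]
ft_force: [-0.2, 0.3, -3.8]
width: 12.2
grasp_force: 30.0
```

```bash
python3 - <<'E'
from h import *
a=upt(-80,0)
go(*a,70,-1.446)
o=ctrl.get_obs();c=np.cos(UY);s=np.sin(UY)
p=(o["ee_pos"][0]+19*c,o["ee_pos"][1]+19*s,UY)
ims=[]
for n,(r0,c0) in(("scene",(110,160)),("top",(90,180))):
    d=cam(n);im=cv2.resize(d["image"][:,:,::-1],None,fx=4,fy=4,interpolation=2)
    def dr(B,p,z,col):
        h=proj(d,place(B,p,z))
        for i in range(8):
            for j in(1,2,4):
                if not i&j: cv2.line(im,*[tuple(int(v) for v in (h[k]+.5)*4) for k in(i,i|j)],col,1)
    for B in SQ: dr(B,p,o["ee_pos"][2]-46,(0,255,0))
    dr(box(0,170,-85,85,8,95),(*U,UY),0,(0,255,255));dr(box(-155,170,-90,90,0,8),(*U,UY),0,(0,255,255))
    ims.append(im[r0*4:r0*4+560,c0*4:c0*4+(480 if n=="scene" else 320)])
cv2.imwrite("pics/p5.png",np.hstack(ims))
E
```

```text
t 24.85 pos [554.7 101.6 100. ] yawY -1.445 q6 1.6 w 12.2 F [-0.2  0.3 -3.8] tilt [-0.0023 -0.0002]
 turn 0.02 shift(after turn) [0.03 0.04 1.2 ]
```

View pics/p5.png

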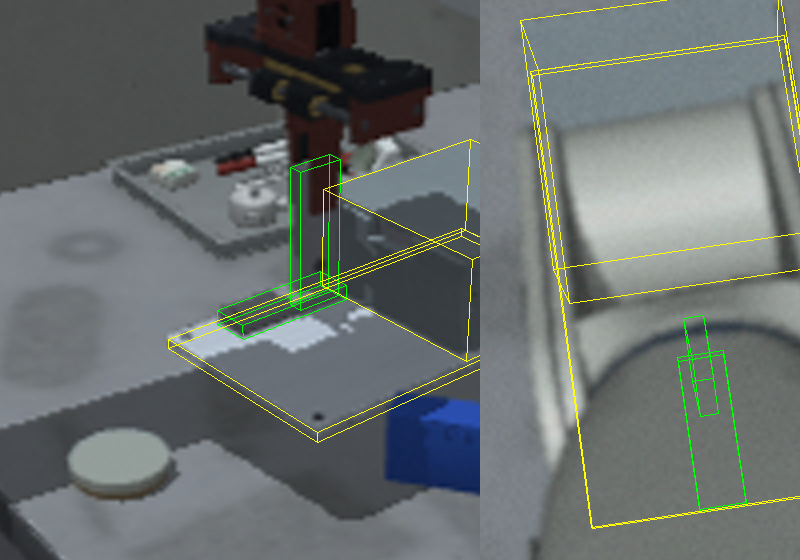

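The square hangs level in the gripper, in line with the unit, matching the drawn outline. I lower it onto the plate.

Emit:
move_arm:
  steps:
    - [[0,0,0.3],0,1]
    - [[0,0,0.4],0,1]
    - [[0,0,0.4],0,1]
    - [[0,0,0.3],0,1]
    - [[0,0,0.2],0,1]
    - [[0,0,0.1],0,1]
    - [[0,0,0],0,1]
    - [[0,0,0],0,1]
    - [[0,0,0],0,1]

```text
t: 25.7
ee_pos: [556.3, 100.9, 58.9]
orientation: [-3.135, -0.196, -0.001]
ft_force: [0.7, 0.3, -3.5]
width: 11.9
grasp_force: 30.0
```

Emit:
move_arm:
  steps:
    - [[0,0,0.05],0,1]
    - [[0,0,0],0,1]
    - [[0,0,0],0,1]
    - [[0,0,0],0,1]

```text
t: 26.03
ee_pos: [556.0, 100.8, 57.5]
orientation: [-3.135, -0.196, -0.001]
ft_force: [-0.3, -0.1, -3.3]
width: 11.7
grasp_force: 30.0
```

Emit:
move_arm:
  steps:
    - [[0.1,0,0],0,1]
    - [[0.2,0,0],0,1]
    - [[0.3,0,0],0,1]
    - [[0.3,0,0],0,1]
    - [[0.2,0,0],0,1]
    - [[0.1,0,0],0,1]
    - [[0,0,0.05],0,1]
    - [[0,0,0.05],0,1]
    - [[0,0,0],0,1]
    - [[0,0,0],0,1]
    - [[0,0,0],0,1]

```text
t: 26.95
ee_pos: [585.3, 104.5, 54.8]
orientation: [3.135, 0.196, -0.001]
ft_force: [0.0, 0.7, -3.5]
width: 11.8
grasp_force: 30.0
```

Emit:
move_arm:
  steps:
    - [[0,0,0.04],0,1]
    - [[0,0,0],0,1]
    - [[0,0,0],0,1]
    - [[0,0,0],0,1]

```text
t: 27.28
ee_pos: [585.8, 104.6, 54.0]
orientation: [-3.135, -0.196, -0.001]
ft_force: [0.1, 0.2, -1.4]
width: 12.2
grasp_force: 30.0
```

Emit:
move_arm:
  steps:
    - [[0,0,0.03],0,1]
    - [[0,0,0],0,1]
    - [[0,0,0],0,1]
    - [[0,0,0],0,1]

```text
t: 27.62
ee_pos: [585.8, 104.6, 54.0]
orientation: [-3.135, -0.196, -0.001]
ft_force: [-2.7, 0.2, 5.7]
width: 11.7
grasp_force: 30.0
```

Emit:
move_arm:
  steps:
    - [[0.1,0,0],0,1]
    - [[0.1,0,0],0,1]
    - [[0.1,0,0],0,1]
    - [[0.1,0,0],0,1]
    - [[0,0,0],0,1]
    - [[0,0,0],0,1]
    - [[0,0,0],0,1]

```text
t: 28.2
ee_pos: [594.8, 105.8, 54.4]
orientation: [3.135, 0.196, -0.002]
ft_force: [-5.8, -0.3, 13.0]
width: 12.0
grasp_force: 30.0
```

Emit:
move_arm:
  steps:
    - [[0,0,-0.03],0,1]
    - [[0.1,0,0],0,1]
    - [[0.1,0,0],0,1]
    - [[0.1,0,0],0,1]
    - [[0.1,0,0],0,1]
    - [[0,0,0],0,1]
    - [[0,0,0],0,1]
    - [[0,0,0],0,1]

```text
t: 28.87
ee_pos: [604.9, 107.0, 54.4]
orientation: [3.135, 0.196, -0.002]
ft_force: [-3.9, 0.5, 6.1]
width: 12.0
grasp_force: 30.0
```

Emit:
move_arm:
  steps:
    - [[0.08,0,0],0,1]
    - [[0.08,0,0],0,1]
    - [[0,0,0],0,1]
    - [[0,0,0],0,1]
    - [[0,0,0],0,1]

```text
t: 29.28
ee_pos: [608.6, 107.5, 54.2]
orientation: [3.135, 0.196, -0.003]
ft_force: [-5.4, -1.6, 7.3]
width: 11.6
grasp_force: 30.0
```

```bash
python3 -c "
from h import *
go(622,109,54,-1.446);print(ctrl.get_obs()['moment'])"
```

```text
t 29.28 pos [608.6 107.5  54.2] yawY -1.446 q6 1.6 w 11.6 F [-5.4 -1.6  7.3] tilt [-0.0019 -0.0003]
 turn 0.0 shift(after turn) [0.54 0.01 0.01]
[-0.08970629  1.28346515 -0.02615933]
```

Emit:
move_arm:
  steps:
    - [[0.06,0,0],0,1]
    - [[0.06,0,0],0,1]
    - [[0,0,0],0,1]
    - [[0,0,0],0,1]

```text
t: 29.62
ee_pos: [611.4, 107.8, 54.1]
orientation: [3.135, 0.196, -0.004]
ft_force: [-4.4, -0.5, 5.4]
width: 12.0
grasp_force: 30.0
```

Emit:
move_arm:
  steps:
    - [[0.06,0,0],0,1]
    - [[0.06,0,0],0,1]
    - [[0,0,0],0,1]
    - [[0,0,0],0,1]

```text
t: 29.95
ee_pos: [614.4, 108.2, 53.9]
orientation: [3.135, 0.196, -0.004]
ft_force: [-5.4, -0.5, 5.7]
width: 12.2
grasp_force: 30.0
```

Emit:
move_arm:
  steps:
    - [[0.06,0,0],0,1]
    - [[0.06,0,0],0,1]
    - [[0,0,0],0,1]
    - [[0,0,0],0,1]

```text
t: 30.28
ee_pos: [617.8, 108.6, 53.9]
orientation: [3.135, 0.196, -0.002]
ft_force: [-5.8, -0.1, 5.2]
width: 12.0
grasp_force: 30.0
```

Emit:
move_arm:
  steps:
    - [[0.05,0,0],0,1]
    - [[0.05,0,0],0,1]
    - [[0,0,0],0,1]
    - [[0,0,0],0,1]

```text
t: 30.62
ee_pos: [620.6, 109.0, 53.8]
orientation: [3.135, 0.196, -0.001]
ft_force: [-4.4, 0.3, 4.8]
width: 11.8
grasp_force: 30.0
```

Emit:
move_arm:
  steps:
    - [[0.05,0,0],0,1]
    - [[0.05,0,0],0,1]
    - [[0,0,0],0,1]
    - [[0,0,0],0,1]

```text
t: 30.95
ee_pos: [623.3, 109.3, 53.8]
orientation: [3.135, 0.196, -0.0]
ft_force: [-3.6, -0.4, 4.0]
width: 11.6
grasp_force: 30.0
```

Emit:
move_arm:
  steps:
    - [[0.05,0,0],0,1]
    - [[0.05,0,0],0,1]
    - [[0,0,0],0,1]
    - [[0,0,0],0,1]

```text
t: 31.28
ee_pos: [624.6, 109.5, 53.7]
orientation: [3.135, 0.196, -0.004]
ft_force: [-8.0, -1.2, 7.3]
width: 12.0
grasp_force: 30.0
```

Emit:
move_arm:
  steps:
    - [[0.04,0,0],0,1]
    - [[0,0,0],0,1]
    - [[0,0,0],0,1]
    - [[0,0,0],0,1]

```text
t: 31.62
ee_pos: [624.7, 109.4, 53.7]
orientation: [3.135, 0.196, -0.006]
ft_force: [-10.9, -1.8, 9.1]
width: 11.6
grasp_force: 30.0
```

```bash
python3 -c "
from h import *
go(622,109,54,-1.446);print(ctrl.get_obs()['moment'])"
```

```text
t 31.62 pos [624.7 109.4  53.7] yawY -1.446 q6 1.6 w 11.6 F [-10.9  -1.8   9.1] tilt [-0.0041 -0.0006]
 turn 0.0 shift(after turn) [-0.11  0.   -0.01]
[-0.27146843  2.16750726 -0.04307635]
```

Contact: travel stopped at 624.7 while the force rose. I ease the down-force and probe the yaw so that the back lies flat.

Emit:
move_arm:
  steps:
    - [[0.03,0,-0.02],0,1]
    - [[0,0,0],0,1]
    - [[0,0,0],0,1]
    - [[0,0,0],0,1]
    - [[0,0,0],0,1]

```text
t: 32.03
ee_pos: [624.7, 109.5, 53.7]
orientation: [3.135, 0.196, -0.009]
ft_force: [-12.4, -0.3, 8.1]
width: 12.3
grasp_force: 30.0
```

```bash
python3 -c "
from h import *
go(622,109,54,-1.446);print(ctrl.get_obs()['moment'])"
```

```text
t 32.03 pos [624.7 109.5  53.7] yawY -1.446 q6 1.6 w 12.3 F [-12.4  -0.3   8.1] tilt [-0.0056 -0.0008]
 turn 0.0 shift(after turn) [-0.11  0.01 -0.01]
[-0.2204976   2.21422969 -0.02474757]
```

Emit:
move_arm:
  steps:
    - [[0,0,0],0.2,1]
    - [[0,0,0],0,1]
    - [[0,0,0],0,1]
    - [[0,0,0],0,1]
    - [[0,0,0],0,1]

```text
t: 32.45
ee_pos: [624.7, 109.6, 53.8]
orientation: [3.136, 0.169, -0.009]
ft_force: [-12.4, -1.0, 8.2]
width: 11.9
grasp_force: 30.0
```

```bash
python3 -c "
from h import *
go(622,109,54,-1.446);print(ctrl.get_obs()['moment'])"
```

```text
t 32.45 pos [624.7 109.6  53.8] yawY -1.463 q6 1.62 w 11.9 F [-12.4  -1.    8.2] tilt [-0.0054 -0.0008]
 turn -0.19 shift(after turn) [-0.11  0.01 -0.01]
[-0.3807175   2.18191171  0.12625143]
```

Emit:
move_arm:
  steps:
    - [[0,0,0],-0.4,1]
    - [[0,0,0],0,1]
    - [[0,0,0],0,1]
    - [[0,0,0],0,1]
    - [[0,0,0],0,1]

```text
t: 32.87
ee_pos: [624.7, 109.3, 53.7]
orientation: [3.133, 0.223, -0.009]
ft_force: [-12.1, -2.2, 7.0]
width: 12.2
grasp_force: 30.0
```

```bash
python3 -c "
from h import *
go(622,109,54,-1.446);print(ctrl.get_obs()['moment'])"
```

```text
t 32.87 pos [624.7 109.3  53.7] yawY -1.429 q6 1.58 w 12.2 F [-12.1  -2.2   7. ] tilt [-0.0055 -0.0008]
 turn 0.2 shift(after turn) [-0.11 -0.   -0.01]
[-0.25111424  2.16725391 -0.05894038]
```

Emit:
move_arm:
  steps:
    - [[0,0,0],-0.2,1]
    - [[0,0,0],0,1]
    - [[0,0,0],0,1]
    - [[0,0,0],0,1]
    - [[0,0,0],0,1]

```text
t: 33.28
ee_pos: [624.7, 109.2, 53.8]
orientation: [3.131, 0.25, -0.009]
ft_force: [-11.2, -3.6, 7.0]
width: 12.3
grasp_force: 30.0
```

```bash
python3 -c "
from h import *
go(622,109,54,-1.446);print(ctrl.get_obs()['moment'])"
```

```text
t 33.28 pos [624.7 109.2  53.8] yawY -1.411 q6 1.57 w 12.3 F [-11.2  -3.6   7. ] tilt [-0.0055 -0.0009]
 turn 0.4 shift(after turn) [-0.11 -0.01 -0.01]
[-0.31643207  2.13841949 -0.08179443]
```

Emit:
move_arm:
  steps:
    - [[0,0,0],0.3,1]
    - [[0,0,0],0,1]
    - [[0,0,0],0,1]
    - [[0,0,0],0,1]
    - [[0,0,0],0,1]

```text
t: 33.7
ee_pos: [624.7, 109.3, 53.7]
orientation: [3.134, 0.21, -0.009]
ft_force: [-12.1, -2.5, 8.0]
width: 11.7
grasp_force: 30.0
```

```bash
python3 -c "
from h import *
go(622,109,54,-1.446);print(ctrl.get_obs()['moment'])"
```

```text
t 33.7 pos [624.7 109.3  53.7] yawY -1.437 q6 1.59 w 11.7 F [-12.1  -2.5   8. ] tilt [-0.0055 -0.0011]
 turn 0.1 shift(after turn) [-0.11 -0.   -0.01]
[-0.48363735  2.17916458  0.03867973]
```

Emit:
move_arm:
  steps:
    - [[0,0,0],0.2,1]
    - [[0,0,0],0,1]
    - [[0,0,0],0,1]
    - [[0,0,0],0,1]
    - [[0,0,0],0,1]

```text
t: 34.12
ee_pos: [624.7, 109.5, 53.8]
orientation: [3.136, 0.183, -0.009]
ft_force: [-12.5, -1.2, 7.9]
width: 11.9
grasp_force: 30.0
```

```bash
python3 -c "
from h import *
go(622,109,54,-1.446);print(ctrl.get_obs()['moment'])"
```

```text
t 34.12 pos [624.7 109.5  53.8] yawY -1.454 q6 1.61 w 11.9 F [-12.5  -1.2   7.9] tilt [-0.0054 -0.001 ]
 turn -0.09 shift(after turn) [-0.11  0.   -0.01]
[-0.40789053  2.13985029  0.11018242]
```

Emit:
move_arm:
  steps:
    - [[-0.03,0,0],-0.12,1]
    - [[-0.03,0,0],0,1]
    - [[0,0,0],0,1]
    - [[0,0,0],0,1]
    - [[0,0,0],0,1]
    - [[0,0,0],0,1]

```text
t: 34.62
ee_pos: [624.6, 109.4, 53.8]
orientation: [3.135, 0.199, -0.004]
ft_force: [-6.5, -0.7, 3.9]
width: 11.8
grasp_force: 30.0
```

```bash
python3 -c "
from h import *
go(622,109,54,-1.446);print(ctrl.get_obs()['moment'])"
```

```text
t 34.62 pos [624.6 109.4  53.8] yawY -1.444 q6 1.6 w 11.8 F [-6.5 -0.7  3.9] tilt [-0.0028 -0.0005]
 turn 0.02 shift(after turn) [-0.11  0.   -0.01]
[-0.30837942  1.54808955 -0.02791852]
```

Emit:
move_arm:
  steps:
    - [[0.02,0,0.01],0,1]
    - [[0,0,0],0,1]
    - [[0,0,0],0,1]
    - [[0,0,0],0,1]
    - [[0,0,0],0,1]
    - [[0,0,0],0,1]
    - [[0,0,0],0,1]
    - [[0,0,0],0,1]
    - [[0,0,0],0,1]
    - [[0,0,0],0,1]

```text
t: 35.45
ee_pos: [624.7, 109.4, 53.8]
orientation: [3.135, 0.199, -0.006]
ft_force: [-9.4, -2.0, 6.6]
width: 11.7
grasp_force: 30.0
```

```bash
python3 -c "
from h import *
go(622,109,54,-1.446);print(ctrl.get_obs()['moment'])
d=cam('scene');cv2.imwrite('pics/p6.png',cv2.resize(d['image'][120:230,180:320,::-1],(760,597),interpolation=2))"
```

```text
t 35.45 pos [624.7 109.4  53.8] yawY -1.444 q6 1.6 w 11.7 F [-9.4 -2.   6.6] tilt [-0.0035 -0.0006]
 turn 0.02 shift(after turn) [-0.11  0.   -0.01]
[-0.35909314  1.80890384  0.00991047]
```

View pics/p6.png

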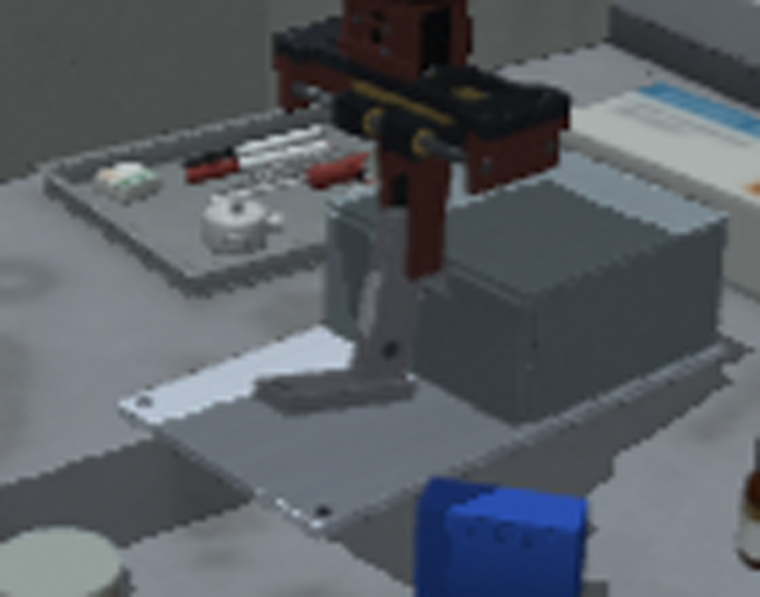

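The picture shows the square has pitched in the fingers: toe up (285,412), upright leaning in. It isn't flat. I'll drag it back, let it settle on its foot, regrip lower, and slide with less down-force.

Emit:
move_arm:
  steps:
    - [[-0.1,0,0],0,1]
    - [[-0.15,0,0],0,1]
    - [[-0.15,0,0],0,1]
    - [[-0.15,0,0],0,1]
    - [[-0.15,0,0],0,1]
    - [[-0.15,0,0],0,1]
    - [[-0.15,0,0],0,1]
    - [[-0.15,0,0],0,1]
    - [[-0.15,0,0],0,1]
    - [[-0.15,0,0],0,1]
    - [[-0.1,0,0],0,1]
    - [[0,0,0],0,1]
    - [[0,0,0],0,1]

```text
t: 36.58
ee_pos: [587.7, 104.8, 54.0]
orientation: [3.135, 0.199, -0.001]
ft_force: [-2.1, 1.3, -3.7]
width: 12.1
grasp_force: 30.0
```

```bash
cat >> h.py <<'E'
def pitchfit():
    "fit (unit x of heel, heel z, pitch) of the square in the scene picture to the cut-out"
    d=cam("scene");c=cams.cut_out("scene","square")
    if not c: print("none");return
    print([(round(q["p"],2),np.round(q["rect"])) for q in c][:2])
    m=c[0]["pixels"].astype(np.float32);o=ctrl.get_obs();y=0
    hx=np.array([np.cos(UY),np.sin(UY)])
    def mod(p):
        P=R.from_euler("y",p[2]/50).as_matrix();return [B@P.T for B in SQ]
    def cost(p):
        q=o["ee_pos"][:2]+hx*p[0]; r=ras(d,mod(p),(q[0],q[1],UY),p[1]);return 1-np.minimum(r,m).sum()/np.maximum(r,m).sum()
    b=min((minimize(cost,[19,8,a*50],method="Nelder-Mead",options=dict(initial_simplex=[[19,8,a*50],[29,8,a*50],[19,16,a*50],[19,8,a*50+5]])) for a in(0,.2)),key=lambda r:r.fun)
    print("heel ahead of tcp",b.x[0],"z",b.x[1],"pitch deg",np.degrees(b.x[2]/50),"cost",b.fun)
E
python3 -c "
from h import *
go(580,104,54,-1.446);print(ctrl.get_obs()['moment'])
pitchfit()"
```

```text
t 36.58 pos [587.7 104.8  54. ] yawY -1.444 q6 1.6 w 12.1 F [-2.1  1.3 -3.7] tilt [-0.0008 -0.0001]
 turn 0.02 shift(after turn) [-0.31 -0.01  0.  ]
[-0.03295934  0.15681362 -0.02170141]
[(0.96, array([233., 179.,  34.,  36.]))]
heel ahead of tcp -10.32441529183405 z 9.095078628569368 pitch deg 13.238845517410482 cost 0.19036579132080078
```

Emit:
move_arm:
  steps:
    - [[0,0,0.05],0,1]
    - [[0,0,0.05],0,1]
    - [[0,0,0.02],0,1]
    - [[-0.1,0,0],0,1]
    - [[-0.1,0,0],0,1]
    - [[-0.1,0,0],0,1]
    - [[-0.1,0,0],0,1]
    - [[-0.1,0,0],0,1]
    - [[0,0,0],0,1]
    - [[0,0,0],0,1]

```text
t: 37.52
ee_pos: [580.0, 103.8, 53.5]
orientation: [-3.135, -0.199, -0.013]
ft_force: [3.1, -0.0, 7.5]
width: 11.8
grasp_force: 30.0
```

```bash
python3 -c "
from h import *
go(580,104,54,-1.446);print(ctrl.get_obs()['moment'])
pitchfit()"
```

```text
t 37.52 pos [580.  103.8  53.5] yawY -1.444 q6 1.6 w 11.8 F [ 3.1 -0.   7.5] tilt [0.0084 0.0012]
 turn 0.02 shift(after turn) [ 0.   -0.01 -0.02]
[-0.00528874 -0.70472899 -0.03392188]
[(0.79, array([232., 184.,  32.,  38.]))]
heel ahead of tcp -1.6423893352895647 z 9.808211910688186 pitch deg 8.39607458156324 cost 0.22061729431152344
```

Emit:
move_arm:
  steps:
    - [[-0.1,0,0],0,1]
    - [[-0.1,0,0],0,1]
    - [[0,0,0],0,1]
    - [[0,0,0],0,0.8]
    - [[0,0,0],0,0.75]
    - [[0,0,0],0,0.7]
    - [[0,0,0],0,0.65]
    - [[0,0,0],0,0.65]
    - [[0,0,0],0,0.65]
    - [[0,0,0],0,0.65]
    - [[0,0,0],0,0.65]
    - [[0,0,0],0,0.65]

```text
t: 38.62
ee_pos: [570.7, 102.6, 51.0]
orientation: [3.135, 0.199, -0.0]
ft_force: [-0.3, -0.3, -0.6]
width: 30.8
grasp_force: 0.0
```

```bash
python3 -c "
from h import *
go(580,104,46,-1.444);print(ctrl.get_obs()['moment'])
pitchfit()
d=cam('scene');cv2.imwrite('pics/p7.png',cv2.resize(d['image'][120:230,180:320,::-1],(760,597),interpolation=2))"
```

```text
t 38.62 pos [570.7 102.6  51. ] yawY -1.444 q6 1.6 w 30.8 F [-0.3 -0.3 -0.6] tilt [-0.0002 -0.    ]
 turn -0.0 shift(after turn) [ 0.38 -0.01  0.2 ]
[-0.00838176  0.19672437 -0.02146944]
[(0.86, array([230., 184.,  28.,  41.]))]
heel ahead of tcp 8.052717744949586 z 9.288560067894021 pitch deg 0.06555506677205754 cost 0.15043097734451294
```

No pictures left to view, but the cut-out fit shows pitch 0.1° and the heel at plate height: the square settled flat. Regrip, lower and further back.

Emit:
move_arm:
  steps:
    - [[-0.2,0,0],0,0.65]
    - [[-0.15,0,0.1],0,0.65]
    - [[0,0,0.14],0,0.65]
    - [[0,0,0],0,0.65]
    - [[0,0,0],0,0.8]
    - [[0,0,0],0,0.85]
    - [[0,0,0],0,1]
    - [[0,0,0],0,1]
    - [[0,0,0],0,1]
    - [[0,0,0],0,1]
    - [[0,0,0],0,1]
    - [[0,0,0],0,1]

```text
t: 39.77
ee_pos: [562.3, 101.5, 45.1]
orientation: [-3.135, -0.199, -0.0]
ft_force: [1.0, -0.6, -0.5]
width: 11.8
grasp_force: 30.0
```

```bash
python3 -c "
from h import *
go(580,104,46,-1.444);print(ctrl.get_obs()['moment'])
pitchfit()"
```

```text
t 39.77 pos [562.3 101.5  45.1] yawY -1.444 q6 1.6 w 11.8 F [ 1.  -0.6 -0.5] tilt [0.0003 0.    ]
 turn -0.0 shift(after turn) [ 0.72 -0.01 -0.04]
[-0.05065448  0.03215201 -0.0023892 ]
[(0.89, array([232., 187.,  32.,  42.]))]
heel ahead of tcp 12.513288697744427 z 9.157417674413278 pitch deg -0.34998499095078334 cost 0.26801323890686035
```

Emit:
move_arm:
  steps:
    - [[0,0,-0.04],0,1]
    - [[0.1,0,0],0,1]
    - [[0.2,0,0],0,1]
    - [[0.2,0,0],0,1]
    - [[0.2,0,0],0,1]
    - [[0.2,0,0],0,1]
    - [[0.2,0,0],0,1]
    - [[0.1,0,0],0,1]
    - [[0,0,0],0,1]
    - [[0,0,0],0,1]
    - [[0,0,0],0,1]

```text
t: 40.78
ee_pos: [591.5, 105.2, 45.9]
orientation: [3.135, 0.199, -0.001]
ft_force: [0.2, 0.4, -3.8]
width: 11.8
grasp_force: 30.0
```

```bash
python3 -c "
from h import *
go(616,109,46,-1.444);print(ctrl.get_obs()['moment'])
pitchfit()"
```

```text
t 40.78 pos [591.5 105.2  45.9] yawY -1.444 q6 1.6 w 11.8 F [ 0.2  0.4 -3.8] tilt [-0.0006 -0.0001]
 turn -0.0 shift(after turn) [ 0.99 -0.03 -0.  ]
[0.03465499 0.10644175 0.0344658 ]
[(0.76, array([240., 182.,  26.,  40.]))]
heel ahead of tcp 13.938095390718939 z 11.983509436195643 pitch deg -0.3095392177650795 cost 0.26152729988098145
```

Emit:
move_arm:
  steps:
    - [[0.1,0,0],0,1]
    - [[0.1,0,0.01],0,1]
    - [[0.1,0,0.01],0,1]
    - [[0.1,0,0],0,1]
    - [[0.1,0,0],0,1]
    - [[0.1,0,0],0,1]
    - [[0,0,0],0,1]
    - [[0,0,0],0,1]
    - [[0,0,0],0,1]

```text
t: 41.63
ee_pos: [606.6, 107.2, 45.5]
orientation: [3.135, 0.199, -0.0]
ft_force: [0.3, 0.3, -4.0]
width: 12.3
grasp_force: 30.0
```

Emit:
move_arm:
  steps:
    - [[0.06,0,0],0,1]
    - [[0.06,0,0],0,1]
    - [[0,0,0],0,1]
    - [[0,0,0],0,1]

```text
t: 41.97
ee_pos: [609.8, 107.6, 45.6]
orientation: [-3.135, -0.199, -0.0]
ft_force: [-0.1, 0.0, -3.6]
width: 11.5
grasp_force: 30.0
```

Emit:
move_arm:
  steps:
    - [[0.06,0,0],0,1]
    - [[0.04,0,0],0,1]
    - [[0,0,0],0,1]
    - [[0,0,0],0,1]

```text
t: 42.3
ee_pos: [612.3, 107.9, 45.6]
orientation: [-3.135, -0.199, -0.0]
ft_force: [-0.6, -0.1, -3.6]
width: 11.8
grasp_force: 30.0
```

Emit:
move_arm:
  steps:
    - [[0.04,0,0],0,1]
    - [[0.04,0,0],0,1]
    - [[0,0,0],0,1]
    - [[0,0,0],0,1]

```text
t: 42.63
ee_pos: [614.2, 108.2, 45.6]
orientation: [3.135, 0.199, 0.0]
ft_force: [-0.1, 0.0, -3.3]
width: 11.9
grasp_force: 30.0
```

Emit:
move_arm:
  steps:
    - [[0.04,0,0],0,1]
    - [[0.04,0,0],0,1]
    - [[0,0,0],0,1]
    - [[0,0,0],0,1]

```text
t: 42.97
ee_pos: [616.2, 108.4, 45.6]
orientation: [3.135, 0.199, 0.0]
ft_force: [0.2, -0.1, -4.0]
width: 12.1
grasp_force: 30.0
```

Emit:
move_arm:
  steps:
    - [[0.04,0,0],0,1]
    - [[0.04,0,0],0,1]
    - [[0,0,0],0,1]
    - [[0,0,0],0,1]

```text
t: 43.3
ee_pos: [617.8, 108.6, 45.5]
orientation: [3.135, 0.199, -0.001]
ft_force: [-1.2, -0.8, -2.6]
width: 11.7
grasp_force: 30.0
```

Emit:
move_arm:
  steps:
    - [[0.04,0,0],0,1]
    - [[0.03,0,0],0,1]
    - [[0,0,0],0,1]
    - [[0,0,0],0,1]

```text
t: 43.63
ee_pos: [619.8, 108.9, 45.4]
orientation: [3.135, 0.199, -0.001]
ft_force: [-2.2, -1.0, -3.9]
width: 11.4
grasp_force: 30.0
```

```bash
python3 -c "
from h import *
go(616,109,45,-1.444);print(ctrl.get_obs()['moment'])
pitchfit()"
```

```text
t 43.63 pos [619.8 108.9  45.4] yawY -1.444 q6 1.6 w 11.4 F [-2.2 -1.  -3.9] tilt [-0.0003 -0.    ]
 turn -0.0 shift(after turn) [-0.15 -0.02  0.02]
[-0.0598503   0.39094367  0.01703069]
[(0.87, array([245., 179.,  30.,  44.]))]
heel ahead of tcp 13.39815180696341 z 10.688752042228721 pitch deg -0.05088826778669281 cost 0.2549288272857666
```

Emit:
move_arm:
  steps:
    - [[0.03,0,0],0,1]
    - [[0.03,0,0],0,1]
    - [[0,0,0],0,1]
    - [[0,0,0],0,1]
    - [[0,0,0],0,1]

```text
t: 44.15
ee_pos: [620.2, 108.9, 45.4]
orientation: [3.135, 0.199, -0.004]
ft_force: [-5.6, -0.4, -1.2]
width: 12.0
grasp_force: 30.0
```

```bash
python3 -c "
from h import *
go(616,109,45,-1.444);print(ctrl.get_obs()['moment'])
pitchfit()"
```

```text
t 44.15 pos [620.2 108.9  45.4] yawY -1.444 q6 1.6 w 12.0 F [-5.6 -0.4 -1.2] tilt [-0.0023 -0.0004]
 turn -0.0 shift(after turn) [-0.17 -0.03  0.02]
[-0.14009381  0.94681806 -0.01127964]
[(0.86, array([246., 180.,  30.,  43.]))]
heel ahead of tcp 13.97930780020809 z 12.825784389925017 pitch deg -2.244583479284635 cost 0.22708529233932495
```

Emit:
move_arm:
  steps:
    - [[0,0,0.02],0,1]
    - [[0,0,0.02],0,1]
    - [[0,0,0],0,1]
    - [[0,0,0],0,1]
    - [[0,0,0],0,1]

```text
t: 44.67
ee_pos: [620.2, 108.9, 45.1]
orientation: [3.135, 0.199, -0.004]
ft_force: [-7.4, -1.0, 5.5]
width: 11.9
grasp_force: 30.0
```

```bash
python3 -c "
from h import *
go(616,109,45,-1.444);print(ctrl.get_obs()['moment'])
pitchfit()"
```

```text
t 44.67 pos [620.2 108.9  45.1] yawY -1.444 q6 1.6 w 11.9 F [-7.4 -1.   5.5] tilt [-0.0023 -0.0004]
 turn -0.0 shift(after turn) [-0.17 -0.03  0.01]
[-0.19805008  1.39436675  0.05884699]
[(0.73, array([246., 180.,  32.,  41.])), (0.28, array([351., 238.,  29.,  38.]))]
heel ahead of tcp 15.136074571674577 z 11.201808958449751 pitch deg -1.7205840952190594 cost 0.2449527382850647
```

Wall and plate are both felt, at the heights expected. I regrip once in place so the square settles flat free of any pitch held by the pads, then press.

Emit:
move_arm:
  steps:
    - [[-0.06,0,-0.03],0,1]
    - [[0,0,0],0,1]
    - [[0,0,0],0,0.8]
    - [[0,0,0],0,0.78]
    - [[0,0,0],0,0.78]
    - [[0,0,0],0,0.78]
    - [[0,0,0],0,0.78]
    - [[0,0,0],0,0.9]
    - [[0,0,0],0,1]
    - [[0,0,0],0,1]
    - [[0,0,0],0,1]
    - [[0,0,0],0,1]
    - [[0,0,0],0,1]

```text
t: 45.85
ee_pos: [620.0, 108.9, 45.4]
orientation: [-3.135, -0.199, -0.0]
ft_force: [0.4, 0.1, -0.2]
width: 11.8
grasp_force: 30.0
```

```bash
python3 -c "
from h import *
go(620.2,109,45,-1.444);print(ctrl.get_obs()['moment'])
pitchfit()"
```

```text
t 45.85 pos [620.  108.9  45.4] yawY -1.444 q6 1.6 w 11.8 F [ 0.4  0.1 -0.2] tilt [0.0003 0.    ]
 turn -0.0 shift(after turn) [ 0.01 -0.    0.01]
[-0.11142281  0.12454369 -0.04532933]
[(0.67, array([244., 181.,  32.,  41.]))]
heel ahead of tcp 14.144006486329474 z 10.652180204860787 pitch deg -0.1665976813613857 cost 0.24534398317337036
```

Emit:
move_arm:
  steps:
    - [[0.02,0,0.01],0,1]
    - [[0.02,0,0.01],0,1]
    - [[0,0,0],0,1]
    - [[0,0,0],0,1]
    - [[0,0,0],0,1]
    - [[0,0,0],0,1]

```text
t: 46.45
ee_pos: [620.1, 108.9, 45.4]
orientation: [3.135, 0.199, -0.002]
ft_force: [-4.4, -1.2, 7.5]
width: 11.8
grasp_force: 30.0
```

Emit:
move_arm:
  steps:
    - [[0.03,0,0],0,1]
    - [[0,0,0],0,1]
    - [[0,0,0],0,1]
    - [[0,0,0],0,1]
    - [[0,0,0],0,1]
    - [[0,0,0],0,1]

```text
t: 46.95
ee_pos: [620.1, 108.9, 45.4]
orientation: [3.135, 0.199, -0.004]
ft_force: [-6.3, -1.7, 9.5]
width: 11.8
grasp_force: 30.0
```

```bash
python3 -c "
from h import *
go(620.2,109,45,-1.444);print(ctrl.get_obs()['moment'])
pitchfit()"
```

```text
t 46.95 pos [620.1 108.9  45.4] yawY -1.444 q6 1.6 w 11.8 F [-6.3 -1.7  9.5] tilt [-0.0028 -0.0004]
 turn -0.0 shift(after turn) [ 0.01 -0.    0.02]
[-0.11967381  0.93773625 -0.02925916]
[(0.83, array([246., 181.,  31.,  43.]))]
heel ahead of tcp 13.276411594328552 z 8.439663560371699 pitch deg 1.4278197111975444 cost 0.25966793298721313
```

Emit:
move_arm:
  steps:
    - [[0.03,0,-0.02],0,1]
    - [[0,0,0],0,1]
    - [[0,0,0],0,1]
    - [[0,0,0],0,1]
    - [[0,0,0],0,1]
    - [[0,0,0],0,1]
    - [[0,0,0],0,1]
    - [[0,0,0],0,1]

```text
t: 47.72
ee_pos: [620.1, 108.9, 45.4]
orientation: [3.135, 0.199, -0.007]
ft_force: [-9.1, -1.2, 7.7]
width: 11.6
grasp_force: 30.0
```

```bash
python3 -c "
from h import *
go(620.2,109,45,-1.444);print(ctrl.get_obs()['moment'])
pitchfit()"
```

```text
t 47.72 pos [620.1 108.9  45.4] yawY -1.444 q6 1.6 w 11.6 F [-9.1 -1.2  7.7] tilt [-0.0043 -0.0007]
 turn -0.0 shift(after turn) [ 0.01 -0.01  0.02]
[-0.15337146  1.0384046   0.00354093]
[(0.6, array([247., 180.,  30.,  39.])), (0.36, array([278., 172.,  74.,  55.]))]
heel ahead of tcp 13.280662717787079 z 9.621852193316265 pitch deg 0.4495229016206351 cost 0.21952247619628906
```

Emit:
move_arm:
  steps:
    - [[-0.02,0,0],0,1]
    - [[0,0,0],0,1]
    - [[0,0,0],0,1]
    - [[0,0,0],0,1]
    - [[0,0,0],0,1]
    - [[0,0,0],0,1]

```text
t: 48.32
ee_pos: [620.0, 108.9, 45.4]
orientation: [3.135, 0.199, -0.005]
ft_force: [-6.4, -0.5, 6.6]
width: 11.9
grasp_force: 30.0
```

```bash
python3 -c "
from h import *
go(620.2,109,45,-1.444);print(ctrl.close_job())"
```

```text
t 48.32 pos [620.  108.9  45.4] yawY -1.444 q6 1.6 w 11.9 F [-6.4 -0.5  6.6] tilt [-0.0034 -0.0005]
 turn -0.0 shift(after turn) [ 0.01 -0.    0.02]
the job is handed in; nothing more can be done
None
```

Handed in at about 48 s: carton upright in the shut drawer, square held in the corner at about 6 N on the front and 6–7 N on the plate; its final flatness rests on force readings and a rough camera fit (within about 1–2° of level), as no picture views were left to look at it.

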